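# Latch the battery module into its dock in an ambulance

### The arm

A 6-joint arm with a two-finger parallel gripper is mounted at the origin on the work surface. World frame = base frame: x ahead of the robot, y to its left, z up, the work surface at z = 0. Lengths are in m, angles in degrees, forces in N, time in s.
With the tool pointing down it reaches from about 0.4 to 0.825 m from the base axis. Payload 7 kg.
Tool frame: the origin (TCP) lies midway between the tips of the shut fingers; the grasp point (between the pads) lies 19 mm behind it; z points along the fingers, y is the direction in which the jaws open and shut (so a half turn about z gives the same grasp; the last joint's range is limited). The gripper opens to 88 mm and grips with 3 to 60 N. Pads are 19 mm wide; open, the fingers measure 130 mm over their backs; the gripper's body (78 mm by 193 mm) begins 47 mm behind the grasp point.
Start: joints at [-53.795, 20.546, 0.682, 0, -70.136, -16.507], TCP at [0.227, -0.635, 0.227] pointing down, gripper open.
Joint ranges: [-176.03, 176.03], [-82.01, 121.73], [-58.28, 71.71], [-173.87, 95.51], [-174.79, -0.11], [-173.66, 173.66]. Speed limits (degrees/s): [136.94, 136.94, 172.46, 180, 180, 180].

### API

Orientations are given as a 3x3 rotation matrix whose columns are the frame's x, y, z axes.
In Python, from rig import robot gives the robot as it stands. Calls block until the motion is done:
- robot.goto(position, orientation): joint-space move of the TCP to a pose.
- robot.servo_line(position, ori=None, speed=0.15): straight line of the TCP; ori=None keeps the orientation; speed is the mean speed in m/s.
- robot.movej(angles): joint-space move.
- robot.move_gripper(opening): opening from 0.0 (shut) to 1.0 (fully open); the grip force is fixed at half the most; returns when the fingers have stopped.
- robot.dwell(seconds).
- robot.ik(position, orientation): joint angles nearest the present ones, or None.
- robot.grab_frame(name): name is "side" or "top"; returns (picture, depth): 384x512x3 uint8, red, green, blue; 384x512 float32, m along the optical axis (not along the pixel's ray), 0 where there is no reading.
- robot.camera_info(name): a dict with "vfov" (degrees; the focal length in pixels is half the picture's height over the tangent of half this angle, whatever the lens; pixels are square), "cx", "cy" (the principal point, pixels), "view" (4x4, takes a point from world to camera coordinates). Camera axes: x right, y down, z forward; pixel columns grow to the right and rows downward; lengths in m; the calibration is good to about 2 mm. A picture is of the moment at which its call begins. camera_info takes no time and is no camera call.
A pose or a line that the arm cannot do raises robot.Unreachable and nothing moves.
- robot.job_done(): hands the job in, once; it reports no verdict.
Readings, each from a call of its own:
- robot.read_t(): time.
- robot.read_qpos(): joint angles.
- robot.read_qvel(): joint speeds.
- robot.read_effort(): joint torques, N m.
- robot.read_position(): TCP position.
- robot.read_tcp_rot(): TCP orientation.
- robot.read_force(): force on the tool from outside, world axes, zero at the start.
- robot.read_ft_torque(): the same for the moment, N m.
- robot.read_grip_width(): opening from 0.0 (shut) to 1.0 (fully open).
Only numpy, scipy, OpenCV 4.12 (cv2) and the standard library are available. Lean on these libraries where they do the work, as an engineer would, in place of code of your own. Each camera call takes 0.05 s, during which the arm holds its last target.

### The job

The grey battery has been left short of its dock. Slide it along its tray until it meets the dock's rubber seal, swing the latch's wire loop over and hook it behind the steel keeper on the battery, then push the lever all the way down so that it snaps over centre and keeps the battery pulled tight against the seal. Do not knock the other things on the counter about.

Things in the scene. Friction and masses are not known exactly. Their poses are not given: they have to be found in the camera images.
- dock: Charging dock and tray, one fixture fixed to the counter. Origin on the counter under the lever's pivot; x runs along the tray from dock to battery, y across, z up. Grey block x -95 to 31 mm, 90 mm wide, top 60 mm above the counter. Tray plate x -95 to 235, y +-58 mm, top at 6 mm, with 16 mm high rails 2 mm clear of the battery on each side.
- pivot (a point): The lever's pivot, on top of the dock block: at dock x 0, y 0, z 70 mm; its axis lies along dock y.
- seal (a joint): Travel (m) of the dock's black rubber seal, an upright face 84 x 46 mm on the end of the block. 0 = not pressed, face at dock x 38 mm; grows as it is pressed in, at most 0.006. Stiff spring, 12 N per mm. The closed latch holds it pressed by about 2 to 3 mm.
- lever (a joint): Angle (rad) of the latch's lever. 0 = fully down, level, pointing along dock -x; pi/2 = upright; stop at 2. It starts about upright and stays where it is left (friction 0.06 N m). Lowering it draws the loop about 16 mm to dock -x; the pull is tightest near 0.25 rad, below that it snaps down and stays. A few newtons at its tip close it.
- lever_tip (a point): Middle of the lever's upper face (it faces the battery when the lever is upright), at its free end, 80 mm from its pivot. The lever is a steel plate 36 mm wide, 5 mm thick, its end turned up by 6 mm.
- loop: The latch's wire loop, a rigid steel U of 6 mm rod: two arms 75 mm long, 54 mm wide over all, joined by a cross bar at the free end. Origin on its pivot on the lever, 18 mm from the lever's pivot; x runs along the arms to the bar, y along its hinge. It starts standing about upright; slight friction holds it there, but it falls slowly by its own weight once it leans well over.
- loop_bar (a point): Middle of the loop's cross bar (centre of the 6 mm rod). It clears the keeper's lip only while the lever is above about 1.45 rad and the battery is at the seal.
- battery: Loose battery module (0.5 to 0.9 kg), a grey block 130 (x) x 90 (y) x 54 mm high, keeper and handle on top, standing in the tray. Origin at the centre of its underside, x away from the dock, z up; top face 54 mm above the origin. It starts 25 to 50 mm short of the seal; where it meets the seal its origin is at dock x 103 mm.
- battery_front (a point): Centre of the battery's end face that meets the seal (dock x 38 mm when just touching).
- handle (a point): Centre of the black handle bar on top of the battery: 70 mm along x, 16 mm wide (y), 12 mm high, its top 44 mm above the battery's top face, at battery x 20 mm, on a post at each end. It can be pinched across y from above.
- keeper (a point): Where the cross bar rests: on the keeper's face away from the dock, 3 mm above the battery's top. The keeper is a steel upright 32 mm wide, 16 mm high, battery x -50.5 to -45.5 mm; its lip overhangs 5.5 mm away from the dock, 11 to 15 mm above the battery's top. The bar must come down beyond the lip and be drawn in under it; the arms pass on either side.
- jar: Bystander, not to be disturbed: lidded jar, 56 mm across, 75 mm high. Origin at its underside.
- tape: Bystander, not to be disturbed: roll of tape, a ring 90 mm across, 25 mm high. Origin at its underside.
- beaker: Bystander, not to be disturbed: steel cup, 64 mm across, 80 mm high. Origin at its underside.
- carton: Bystander, not to be disturbed: cardboard carton 130 x 65 x 45 mm high. Origin at its underside.
- dish: Bystander, not to be disturbed: steel dish, 140 mm across, 45 mm high. Origin at its underside.
- spray: Bystander, not to be disturbed: white bottle, 68 mm across, 150 mm high. Origin at its underside.
- torch: Bystander, not to be disturbed: flat-sided aluminium torch, 170 mm long, 30 mm high. Origin at its underside.
Not all that is in view belongs to the job. Leave any purple look-alike of the battery alone.

How it is judged (in metres and radians):
On the way, in this order (a step that is already met when the one before it is completed fails the run):
1. the battery meets the seal (its front within 3 mm of the unpressed seal face), the lever still up (x of battery_front in the frame of dock below 0.041 m and value of joint lever above 1.2 rad), for 0.2 s.
2. the loop's cross bar is down behind the keeper, lower than the top of its lip (x of battery_front in the frame of dock below 0.041 m and x of loop_bar in the frame of battery between -0.0455 and -0.02 m and z of loop_bar in the frame of battery below 0.0645 m), for 0.2 s.
At the end, for the whole second after the job is handed in: The lever is fully down (under 0.08 rad), the loop's cross bar is under the keeper's lip, behind the keeper, the battery is at rest and the latch keeps the seal pressed in by more than 1.2 mm (value of joint lever below 0.08 rad and value of joint seal above 0.0012 m and x of loop_bar in the frame of battery between -0.0455 and -0.02 m and z of loop_bar in the frame of battery below 0.0645 m and linear speed of battery below 0.01 m/s and velocity of joint lever between -0.05 and 0.05 rad/s); the robot touches nothing.
It fails at once if a bystander is knocked more than 40 mm out of place (distance of any of jar, tape, beaker, carton, dish, spray, torch from where it was at the start of the episode above 0.04 m).
It also fails if it takes over 58 s, if anything falls off the work surface, if the arm or the gripper's body presses on something with over 40 N, if the wrist force passes 120 N, or if a joint passes its speed limit or range.

## Working session

There is one attempt and no reset: what is moved stays moved. The work goes in short steps, each a Python script; the robot and the scene stay as the last script left them, time stands still between calls to the robot, and variables do not carry over. Pictures are saved under pics/ and viewed, and the job is handed in when it is done.

```bash
mkdir -p pics; ls
cat > h.py <<'E'
import numpy as np, cv2
from rig import robot
def K(n):
    c=robot.camera_info(n); f=192/np.tan(np.radians(c["vfov"])/2); return f,c["cx"],c["cy"],np.array(c["view"])
def cloud(n,d):
    f,cx,cy,V=K(n); v,u=np.mgrid[0:384,0:512]
    P=np.stack([(u-cx)/f*d,(v-cy)/f*d,d],-1); Vi=np.linalg.inv(V)
    return P@Vi[:3,:3].T+Vi[:3,3]
def ray(n,u,v,z):
    f,cx,cy,V=K(n); Vi=np.linalg.inv(V); d=Vi[:3,:3]@np.array([(u-cx)/f,(v-cy)/f,1]); o=Vi[:3,3]
    return o+d*(z-o[2])/d[2]
def proj(n,p):
    f,cx,cy,V=K(n); q=V[:3,:3]@np.asarray(p)+V[:3,3]; return f*q[0]/q[2]+cx, f*q[1]/q[2]+cy
def snap(tag,n,crop=None,s=1):
    im,d=robot.grab_frame(n); np.savez(f"pics/{tag}.npz",im=im,d=d)
    o=im[:,:,::-1]
    if crop: o=o[crop[1]:crop[3],crop[0]:crop[2]]
    if s!=1: o=cv2.resize(o,None,fx=s,fy=s,interpolation=cv2.INTER_CUBIC)
    cv2.imwrite(f"pics/{tag}.png",o); return im,d
E
python3 - <<'E'
from h import *
print(robot.camera_info("top"),robot.camera_info("side"))
snap("t0","top",s=1.5);snap("s0","side",s=1.5); print(robot.read_t())
E
```

```text
pics
{'vfov': 43.3119603115437, 'cx': 258.9942647786775, 'cy': 192.29715616501792, 'view': array([[ 0.02871472, -0.99947405, -0.01506956, -0.09567456],
       [-0.99525011, -0.02718394, -0.0934786 ,  0.51405599],
       [ 0.09301979,  0.01768219, -0.99550724,  1.88949645],
       [ 0.        ,  0.        ,  0.        ,  1.        ]])} {'vfov': 51.59614221764059, 'cx': 255.10037778589796, 'cy': 191.87644583161588, 'view': array([[ 0.97988284, -0.19923258, -0.01166231, -0.54874248],
       [-0.14348357, -0.6626668 , -0.73504093,  0.06821037],
       [ 0.13871587,  0.72192734, -0.67792243,  1.54162135],
       [ 0.        ,  0.        ,  0.        ,  1.        ]])}
0.1
```

View pics/t0.png

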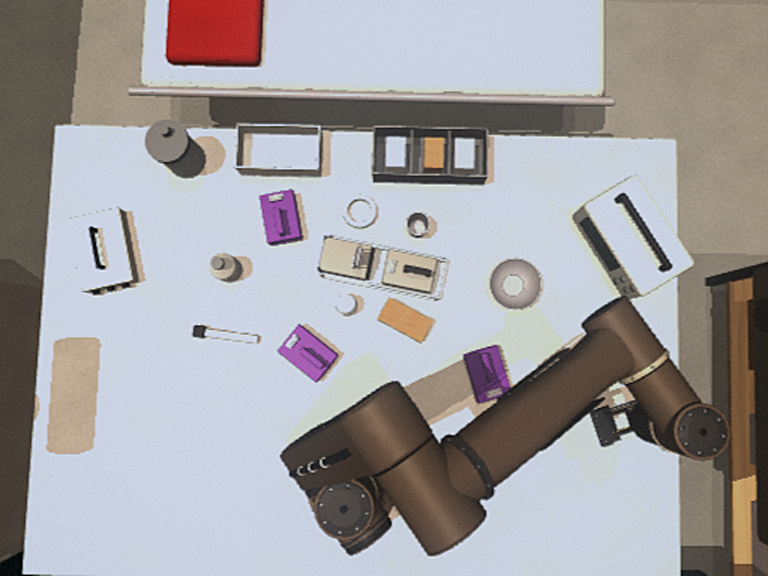

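View pics/s0.png

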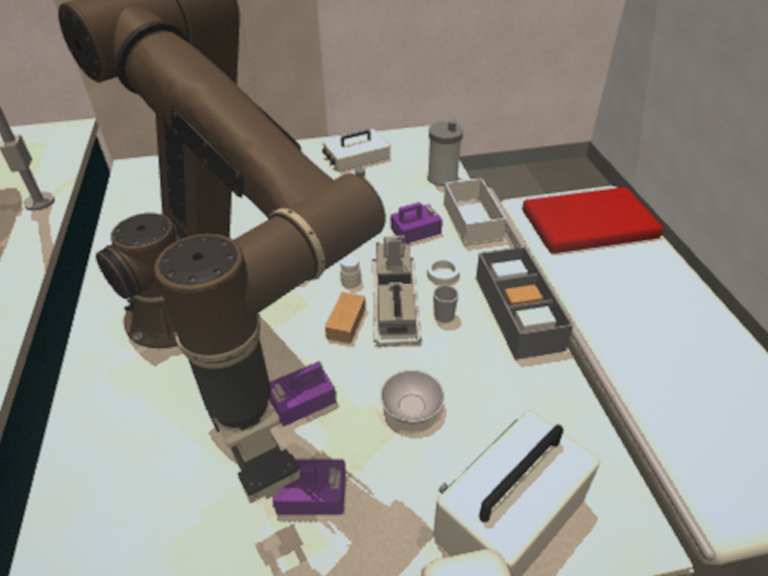

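Candidates (top view, 1.5x pixels): the grey block in the tray at (413,270), purple look-alikes at (281,217), (308,352) and (488,373), and white handled boxes at (107,250) and (635,237). The target is the grey block in the tray next to the dock at (347,258). I'll check it in a close crop.

Run:
```python
from h import *
a=np.load("pics/t0.npz");b=np.load("pics/s0.npz")
A=cv2.resize(a["im"][150:205,205:305,::-1],None,fx=7.5,fy=7.5,interpolation=cv2.INTER_CUBIC)
B=cv2.resize(b["im"][150:235,235:300,::-1],None,fx=7,fy=7,interpolation=cv2.INTER_CUBIC)
cv2.imwrite("pics/t0c.png",A);cv2.imwrite("pics/s0c.png",B)
P=cloud("top",a["d"])
for v in range(155,202,3): print(v,' '.join(f"{P[v,u,2]*1000:4.0f}" for u in range(208,304,3)))
```

```text
155    2    0   -1   -2   -3    1   -3    6   -2   10    2    1    9   -6   -1   -6   -4    0   -2   -1   -8    1   81   -1    5   -1   -4   -1  -10  -10   -4    3
158   -2    6   -6   48    5   10    5   -9  -11    1    1   -2    6   -1   -0   -7    2    1    1   -4    5   13   -4   10   -9  -10    1   -4    8    2   -3   -4
161    5    8   -2   55   63   60   64   55   61    1   -4   -5    1   -0    0    2   -2   -9    4   -9 1928   -2   -0    2    4    2    1  -11 1928    0    0    2
164   -9   -6   -3   55   54   61   53   55   58   54   54   60   58    5    3   16    4    5   12   -1    0   -3   -6    6   -4   -1   -2   -3   -4   -8   -2   -2
167   -2    3   63   56   65   52   53   52   66   64  156   64   52   55    9   10    6   56   59   23   23    0    1    1    3    1   -3   -2   -4    2   -6   -2
170 1928   -3   49   60   63   54   64   54   64   65  171   55   57   51    1   10    2   62   62   60   68   59   59   50   14   14   -3    0    5    3    1  -11
173    4  -10   59   63   63   53   58   55   67   55  156   57   58   50    1    1    3   57   59   55   57   66   
[... 823 characters left out ...]
  56   63   56   58    3    5   20   -9   -3
191    0   -0   -9    8    2    1   -9    2    4  -10   -3   -4   -2    2    8   21   27   23   11   43   54   61   53   62   60   60   51   10    9   -2    6   -1
194   -2   -2   12    5   -7   -6   -7   -1   -4   -6   -4   -2   -4    1    1    4    0   -8   10    8   18   27   22   11   36   53   59   -1    2    5    3   -6
197   -5  -10   -3    1   -2   -6   71   62   68   -5    3   -0   -6   -6   -4   -3   -2    1   -5   -2   -1    0   -8    4    8   22   22   25   14    3   -3   -7
200    3    2   -2   -2    5    3   77   80   62   75    0   -9    4   -7   -2   -3   -9   37   42   -7    3   -2    1   -7   -6   -5   -1    2    7   -3   -0  -12
```

View pics/t0c.png

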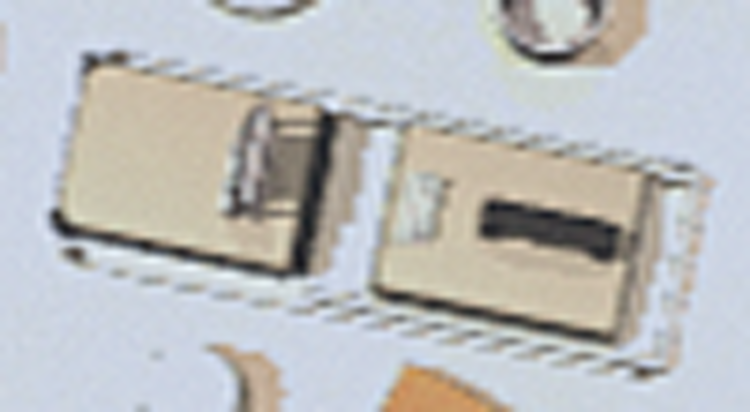

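View pics/s0c.png

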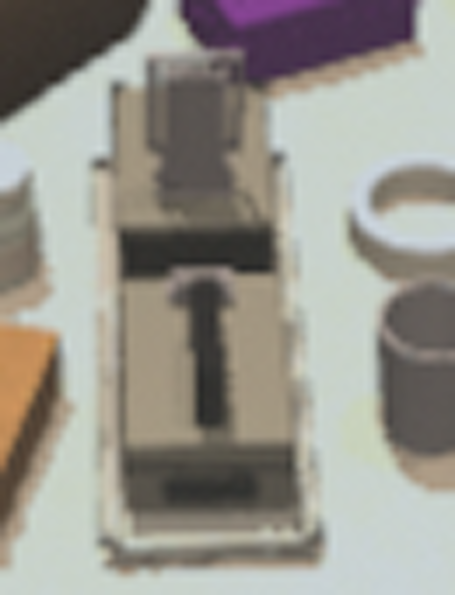

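The crops confirm it: dock block, lever with loop upright, and grey battery with keeper and handle. Next I'll measure the fixture.

```bash
cat > meas.py <<'E'
from h import *
def rects(im,d):
    P=cloud("top",d); hsv=cv2.cvtColor(im,cv2.COLOR_RGB2HSV)
    m=(cv2.medianBlur(P[...,2].astype(np.float32),3)>0.038)&(P[...,2]<0.085)
    roi=np.zeros(m.shape,bool); roi[152:202,207:302]=True
    orange=(hsv[...,1]>150)
    m=(m&roi&~orange).astype(np.uint8)
    n,l,st,c=cv2.connectedComponentsWithStats(m)
    for i in range(1,n):
        if st[i,4]<300: continue
        v,u=np.nonzero(l==i)
        ps=np.array([ray("top",a,b,0.060)[:2] for a,b in zip(u,v)])
        r=cv2.minAreaRect((ps*1000).astype(np.float32)); print(st[i],r)
        print(cv2.boxPoints(r))
E
python3 - <<'E'
from meas import *
a=np.load("pics/t0.npz"); rects(a["im"],a["d"])
# tray outline corners & block corners from crop pixel (7.5x, offset 205,150)
def c(x,y,z): return ray("top",205+(x+.5)/7.5-.5,150+(y+.5)/7.5-.5,z)*1000
for nm,x,y,z in [("dockTopFar-L",95,65,.06),("dockTopNear-L",62,212,.06),("dock fr near",295,268,.06),("dock fr far",328,108,.06),
 ("bat frontfar",403,125,.06),("bat frontnear",378,290,.06),("bat backnear",612,335,.06),("bat backfar",655,175,.06),
 ("hand",487,215,.104),("hand2",620,243,.104)]: print(nm,np.round(c(x,y,z)))
E
```

```text
[211 158  38  29 735] ((589.3822631835938, 34.52165222167969), (135.6477508544922, 91.56597137451172), 80.10813903808594)
[[532.6285   -24.428917]
 [622.8332   -40.15896 ]
 [646.13605   93.47222 ]
 [555.93134  109.20226 ]]
[254 166  37  30 702] ((560.74853515625, -131.26254272460938), (130.3971710205078, 91.95832824707031), 79.64524841308594)
[[ 503.79926 -187.13489]
 [ 594.25995 -203.6637 ]
 [ 617.6978   -75.3902 ]
 [ 527.2371   -58.86139]]
dockTopFar-L [642.  85.  60.]
dockTopNear-L [565. 100.  60.]
dock fr near [539. -22.  60.]
dock fr far [623. -37.  60.]
bat frontfar [615. -76.  60.]
bat frontnear [529. -66.  60.]
bat backnear [ 508. -187.   60.]
bat backfar [ 592. -208.   60.]
hand [ 564. -121.  104.]
hand2 [ 551. -189.  104.]
```

Run:
```python
from h import *
a=np.load("pics/t0.npz");P=cloud("top",a["d"]);z=cv2.medianBlur(P[...,2].astype(np.float32),5)
for n,x,y,r in [("jar",347,303,10),("beaker",418,224,11),("tape",360,211,16),("carton",406,319,16),("spray",226,266,12),("dish",516,284,26),("torch",226,334,30),("whitebox",635,237,48),("canister",168,143,18)]:
    u,v=x/1.5,y/1.5;r/=1.5
    s=z[int(v-r):int(v+r)+1,int(u-r):int(u+r)+1]; s=s[s<1]
    h=np.percentile(s,92); p=ray("top",u,v,h); 
    xd=np.array([-.177,-.984]);yd=np.array([.984,-.177]);q=p[:2]*1000-[584.4,6.5]
    print(n,np.round(p*1000),"dock",np.round([q@xd,q@yd]))
xd=np.array([-.177,-.984])
# lever/loop high points
sb=np.load("pics/s0.npz");Q=cloud("side",sb["d"])
for nm,C,roi in [("top",P,(152,190,215,260)),("side",Q,(150,190,240,290))]:
    w=C[roi[0]:roi[1],roi[2]:roi[3]].reshape(-1,3)*1000
    q=w[:,:2]-[584.4,6.5];dx=q@xd;dy=q@[.984,-.177]
    k=(w[:,2]>80)&(w[:,2]<180)&(abs(dx)<60)&(abs(dy)<40)
    for i in np.nonzero(k)[0]: print(nm,np.round([dx[i],dy[i],w[i,2]]))
```

```text
jar [471.  23.  74.] dock [   4. -114.]
beaker [ 684. -154.   57.] dock [140. 127.]
tape [722.   1.  22.] dock [-19. 136.]
carton [ 436. -129.   44.] dock [ 160. -122.]
spray [550. 321. 147.] dock [-304.  -90.]
dish [ 537. -415.   31.] dock [423.  28.]
torch [385. 344.  17.] dock [-297. -256.]
whitebox [ 648. -686.  156.] dock [670. 185.]
canister [849. 473. 178.] dock [-506.  178.]
top [ 12.  28. 166.]
top [  9.  24. 164.]
top [ 13.  24. 165.]
top [  3.  25. 121.]
top [ 11.  20. 168.]
top [ 14.  21. 165.]
top [-3. 25. 86.]
top [  6.  18. 146.]
top [ 11.  17. 161.]
top [ 13.  19. 149.]
top [-2. 21. 88.]
top [  8.  13. 156.]
top [ 12.  13. 164.]
top [ 14.  16. 149.]
top [-1. 16. 97.]
top [  9.   9. 163.]
top [ 13.   9. 164.]
top [ 15.  12. 148.]
top [  4.   6. 145.]
top [ 11.   4. 173.]
top [ 13.   6. 162.]
top [ 16.   8. 151.]
top [-3.  9. 93.]
top [  5.   4. 139.]
top [ 11.   0. 171.]
top [ 14.   2. 161.]
top [-2.  5. 93.]
top [  7.  -2. 151.]
top [ 11.  -2. 160.]
top [ 14.   0. 148.]
top [-2.  1. 90.]
top [  8.  -6. 161.]
top [ 12.  -6. 162.]
top [ 14.  -3. 143.]
top [-1. -3. 93.]

[... 3653 characters left out ...]
 [ 4. 21. 98.]
side [  6.  25. 100.]
side [ 4. 29. 97.]
side [ 5. 33. 98.]
side [  5. -18.  95.]
side [  8. -14.  97.]
side [  1. -10.  91.]
side [ 4. -6. 94.]
side [ 1. -2. 91.]
side [ 12.   1. 100.]
side [ 8.  5. 96.]
side [ 3.  9. 93.]
side [ 6. 13. 95.]
side [ 8. 17. 96.]
side [ 7. 21. 95.]
side [12. 25. 99.]
side [ 5. 29. 93.]
side [ 6. 33. 94.]
side [  7. -14.  91.]
side [  3. -10.  88.]
side [ 2. -6. 87.]
side [ 2. -2. 87.]
side [11.  1. 94.]
side [ 7.  5. 91.]
side [ 7.  9. 91.]
side [ 5. 13. 89.]
side [ 7. 17. 90.]
side [ 3. 21. 87.]
side [ 5. 25. 89.]
side [ 6. -6. 85.]
side [ 8. -2. 87.]
side [ 2.  2. 82.]
side [ 2.  6. 82.]
side [11.  9. 89.]
side [ 7. 13. 85.]
side [ 6. 25. 85.]
```

```bash
cat >> h.py <<'E'
O=np.array([.5844,.0065,0]); XD=np.array([-.177,-.9842,0]); XD/=np.linalg.norm(XD); YD=np.array([-XD[1],XD[0],0]); ZD=np.array([0,0,1.])
def W(x,y,z): return O+(XD*x+YD*y+ZD*z)/1000
def todock(p): q=np.asarray(p)-O; return np.round([q@XD*1000,q@YD*1000,q[2]*1000],1)
Rs=[]
for s in (1,-1):
    y=s*YD; z=-ZD; Rs.append(np.stack([np.cross(y,z),y,z],1))
E
python3 - <<'E'
from h import *
for R in Rs:
    print(robot.ik(W(163,0,230),R), robot.ik(W(163,0,80),R),robot.ik(W(-60,0,72),R))
E
```

```text
[  3.94682293  11.1943121  -11.77484708   0.         -67.03084082
 165.85800022] [  3.94682293  19.20694925 -22.57106656   0.         -48.22198419
 165.85800022] [ 24.97418172  21.53937918 -20.15164065   0.         -48.30898016
 144.83064142]
[  3.94682293  11.1943121  -11.77484708   0.         -67.03084082
 -14.14199978] [  3.94682293  19.20694925 -22.57106656   0.         -48.22198419
 -14.14199978] [ 24.97418172  21.53937918 -20.15164065   0.         -48.30898016
 -35.16935858]
```

Run:
```python
from h import *
R=Rs[1]
robot.goto(W(162,1,230),R); robot.move_gripper(0.6)
robot.servo_line(W(162,1,115),speed=.2)
snap("t1","top",(205,150,305,205),7.5);snap("s1","side",(225,140,325,240),6)
print(robot.read_t(),todock(robot.read_position()),robot.read_force())
```

```text
3.8167 [161.9   2.2 116.6] [-0.87795497 -0.06499477  0.65123762]
```

View pics/s1.png

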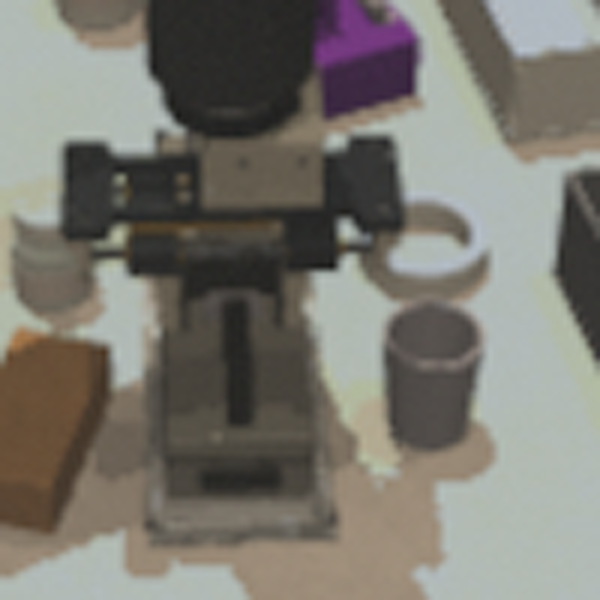

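The gripper is centred across the handle: bar at px (237,360) in the crop, fingers at x about 190 and 270. Next I descend and pinch.

Run:
```python
from h import *
robot.servo_line(W(162,1,82),speed=.1); print(robot.read_force())
robot.move_gripper(0.0); print("w",robot.read_grip_width()*88, robot.read_force())
f0=np.array(robot.read_force())
x=162
for k in range(30):
    x-= 4 if k<6 else 1.5
    robot.servo_line(W(x,1,82),speed=.06)
    f=np.array(robot.read_force())-f0; p=todock(robot.read_position())
    print(k,x,p,np.round([f@XD,f@YD,f[2]],1))
    if f@XD>22: break
    if x<116: break
print(robot.read_t())
snap("t2","top",(205,150,305,205),7.5);snap("s2","side",(225,140,325,240),6)
```

```text
[ 0.30239716 -0.00601571 -0.40019563]
w 15.677628428187386 [ 5.324703   -2.74627329 -0.45855216]
0 158 [158.2   3.   83. ] [ 2.1 -0.3  2.6]
1 154 [154.4   2.9  83. ] [2.9 0.4 1.8]
2 150 [150.5   2.9  82.9] [ 2.3 -0.1  1.8]
3 146 [146.4   2.9  82.9] [ 2.8 -0.8  1.9]
4 142 [142.4   2.8  82.9] [2.3 1.  1.8]
5 138 [138.5   2.8  82.9] [ 3.9 -0.1  1.1]
6 136.5 [137.3   2.9  83.1] [5.4 0.5 2.4]
7 135.0 [135.9   2.9  83.2] [ 4.9 -0.1  2.8]
8 133.5 [134.5   2.8  83.1] [5.  0.2 2.7]
9 132.0 [133.    2.9  83.1] [5.5 0.7 2.1]
10 130.5 [131.5   2.8  83.1] [5.5 0.9 3.2]
11 129.0 [130.    2.8  83.1] [ 6.2 -0.   2.3]
12 127.5 [128.5   2.8  83.1] [ 7.  -0.4  2.6]
13 126.0 [127.    2.8  83.1] [5.3 0.8 3.1]
14 124.5 [125.5   2.8  83.1] [5.2 0.  3.5]
15 123.0 [124.5   2.8  83.3] [7.9 0.6 3.8]
16 121.5 [123.8   2.8  83.5] [12.8  0.2  4.7]
17 120.0 [123.1   2.7  83.7] [16.2  1.   6.7]
18 118.5 [122.5   2.7  84. ] [20.6  0.3  8.2]
19 117.0 [121.8   2.7  84.3] [25.6  0.9 11. ]
9.9833
```

View pics/s2.png

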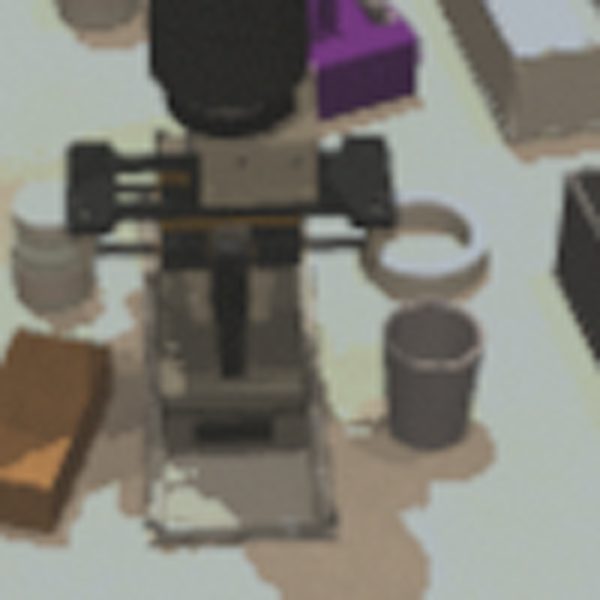

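View pics/t2.png

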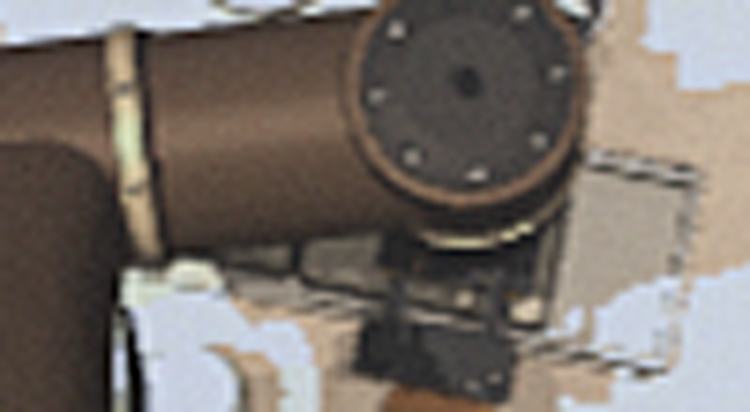

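Run:
```python
from h import *
robot.servo_line(W(121,1,82),speed=.05); robot.dwell(.3); print(robot.read_force(),todock(robot.read_position()))
robot.move_gripper(0.55)
p=robot.read_position(); robot.servo_line(W(123,1,130),speed=.15)
robot.servo_line(W(170,1,230),speed=.25)
robot.movej(np.array(robot.read_qpos())+[-25,0,0,0,0,0])
im,d=snap("t3","top",(205,150,305,205),7.5);snap("s3","side",(225,140,325,240),6)
print(robot.read_t())
from meas import rects
rects(im,d)
```

```text
[  3.13352465 -17.38208881   5.85824918] [123.9   2.6  83.5]
13.5333
[ 211  158   65   37 1304] ((577.4908447265625, -23.830337524414062), (251.93829345703125, 96.51754760742188), 79.68810272216797)
[[ 507.46225 -139.12617]
 [ 602.42084 -156.40344]
 [ 647.5194    91.4655 ]
 [ 552.56085  108.74277]]
```

View pics/s3.png

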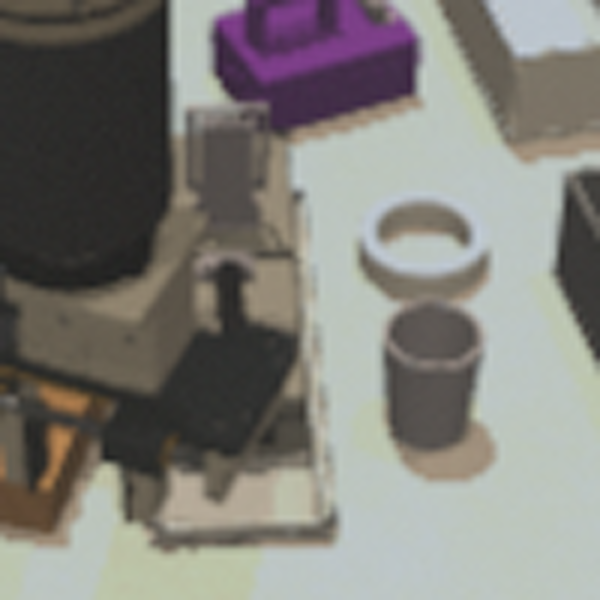

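View pics/t3.png

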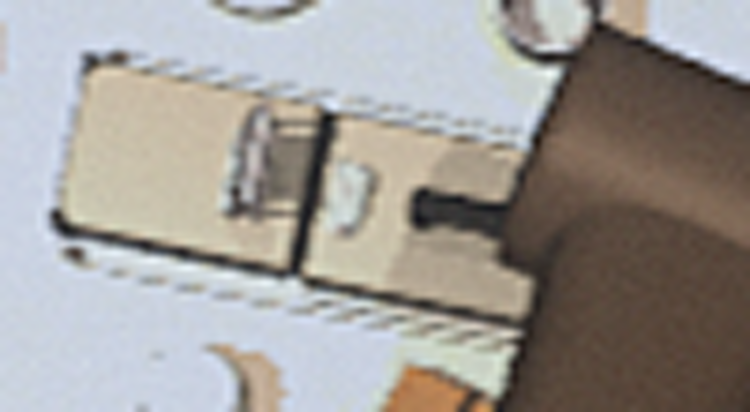

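Top view: the battery now meets the seal, with no white gap left at crop px (315,190), and the lever and loop are still upright. Next I swing the loop with the gripper part open, so the fingers straddle the lever and push both arms.

Run:
```python
from h import *
R=Rs[1]
robot.goto(W(60,0.3,260),R); robot.goto(W(-45,.3,240),R); robot.move_gripper(.475); print(robot.read_grip_width()*88)
robot.servo_line(W(-45,.3,132),speed=.25)
f0=np.array(robot.read_force()); print(todock(robot.read_position()))
robot.servo_line(W(-20,.3,132),speed=.1)
snap("s4","side",(225,100,325,200),6); snap("t4","top",(205,150,305,205),7.5)
for th,r in [(5,45),(15,46),(25,48),(35,51)]:
    t=np.radians(th); c=np.array([0,87])+r*np.array([np.sin(t),np.cos(t)])+3*np.array([-np.cos(t),np.sin(t)])
    robot.servo_line(W(c[0]-9.5,.3,c[1]),speed=.08)
    f=np.array(robot.read_force())-f0; print(th,todock(robot.read_position()),np.round([f@XD,f@YD,f[2]],1))
    if abs(f).max()>8: break
snap("s5","side",(225,100,325,200),6)
print(robot.read_t())
```

```text
41.735086713316214
[-45.1   1.  132.8]
5 [ -8.1   0.2 132. ] [-0.7  0.  -1.2]
15 [ -0.3   0.3 132.2] [ 0.4 -0.1 -0.5]
25 [  8.3   0.2 131.7] [ 0.5  0.4 -0.3]
35 [ 17.6   0.2 130.5] [-0.4 -0.3 -0.3]
17.9917
```

View pics/s4.png

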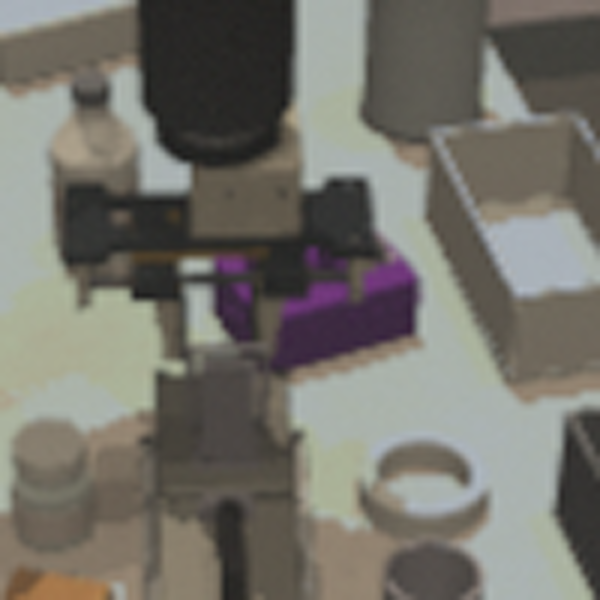

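View pics/s5.png

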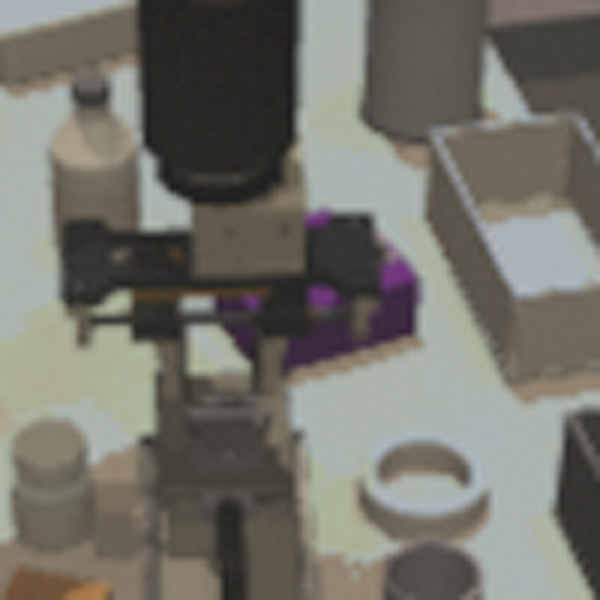

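Run:
```python
from h import *
ims=[cv2.resize(np.load(f"pics/{s}.npz")["im"][150:190,245:285,::-1],None,fx=10,fy=10,interpolation=cv2.INTER_CUBIC) for s in("s4","s5")]
cv2.imwrite("pics/s45.png",np.hstack(ims))
d=np.load("pics/s5.npz")["d"];P=cloud("side",d)
for v in range(158,186,2):
    print(v,[tuple(todock(P[v,u]).astype(int)) for u in (255,262,268)])
```

```text
158 [(np.int64(25), np.int64(-21), np.int64(170)), (np.int64(-189), np.int64(12), np.int64(2)), (np.int64(33), np.int64(26), np.int64(174))]
160 [(np.int64(4), np.int64(-21), np.int64(144)), (np.int64(-179), np.int64(12), np.int64(0)), (np.int64(28), np.int64(27), np.int64(162))]
162 [(np.int64(24), np.int64(-21), np.int64(150)), (np.int64(-84), np.int64(8), np.int64(63)), (np.int64(26), np.int64(27), np.int64(150))]
164 [(np.int64(32), np.int64(-22), np.int64(147)), (np.int64(-76), np.int64(8), np.int64(59)), (np.int64(28), np.int64(27), np.int64(142))]
166 [(np.int64(-64), np.int64(-20), np.int64(58)), (np.int64(37), np.int64(4), np.int64(141)), (np.int64(-57), np.int64(32), np.int64(63))]
168 [(np.int64(-50), np.int64(-21), np.int64(60)), (np.int64(61), np.int64(3), np.int64(150)), (np.int64(56), np.int64(26), np.int64(145))]
170 [(np.int64(-38), np.int64(-21), np.int64(59)), (np.int64(17), np.int64(5), np.int64(104)), (np.int64(-28), np.int64(30), np.int64(65))]
172 [(np.int64(-24), np.int64(-21), np.int64(60)), (np.int64(12), np.int64(5), np.int64(90)), (np.int64(-20), np.int64(30), np.int64(61))]
174 [(np.int64(-7), np.int64(-22), np.int64(64)), (np.int64(7), np.int64(5), np.int64(76)), (np.int64(7), np.int64(29), np.int64(75))]
176 [(np.int64(5), np.int64(-22), np.int64(64)), (np.int64(3), np.int64(5), np.int64(61)), (np.int64(7), np.int64(29), np.int64(64))]
178 [(np.int64(15), np.int64(-22), np.int64(62)), (np.int64(15), np.int64(5), np.int64(62)), (np.int64(17), np.int64(28), np.int64(62))]
180 [(np.int64(29), np.int64(-22), np.int64(64)), (np.int64(28), np.int64(4), np.int64(62)), (np.int64(30), np.int64(28), np.int64(63))]
182 [(np.int64(31), np.int64(-23), np.int64(55)), (np.int64(57), np.int64(3), np.int64(77)), (np.int64(34), np.int64(28), np.int64(56))]
184 [(np.int64(46), np.int64(-23), np.int64(58)), (np.int64(103), np.int64(2), np.int64(107)), (np.int64(56), np.int64(26), np.int64(65))]
```

View pics/s45.png

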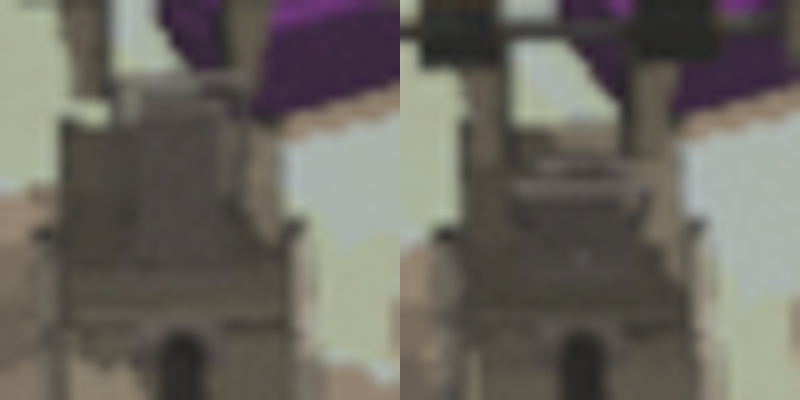

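The lever rode along with the loop to its forward stop (about 2 rad), which leaves the bar more clearance over the lip. I'll keep swinging the loop.

Run:
```python
from h import *
f0=np.array(robot.read_force())
for th,r in [(42,50),(52,53),(62,56),(72,59),(80,61),(88,62)]:
    t=np.radians(th); c=np.array([7.5,86.4])+r*np.array([np.sin(t),np.cos(t)])+3*np.array([-np.cos(t),np.sin(t)])
    robot.servo_line(W(c[0]-9.5,1,c[1]),speed=.07)
    f=np.array(robot.read_force())-f0; print(th,todock(robot.read_position()),np.round([f@XD,f@YD,f[2]],1))
    if abs(f).max()>8: break
robot.dwell(.3)
snap("s6","side",(235,140,295,200),9)
print(robot.read_t())
d=np.load("pics/s6.npz")["d"];P=cloud("side",d)
for v in range(160,198,2):
    print(v,[tuple(map(int,todock(P[v,u]))) for u in (252,258,262,266,270)])
```

```text
42 [ 29.4   2.2 125.8] [ 0.4  6.8 -2.1]
52 [ 38.2   2.2 121.5] [ 0.2  7.5 -3.2]
62 [ 46.5   2.1 115.3] [ 0.4  7.6 -1.4]
72 [ 54.4  -0.7 106.2] [-0.1  0.2 -2.4]
80 [58.   0.3 99.2] [-0.4  0.3  0.1]
88 [60.1  0.5 90.9] [-0.7  1.  -0.3]
20.1083
160 [(75, -33, 200), (77, -11, 201), (84, 2, 206), (84, 17, 205), (85, 31, 205)]
162 [(84, -33, 198), (84, -11, 197), (81, 2, 194), (83, 17, 195), (84, 31, 196)]
164 [(82, -33, 187), (79, -11, 184), (81, 2, 185), (85, 17, 188), (81, 31, 184)]
166 [(87, -33, 182), (-53, -8, 67), (42, 4, 144), (41, 19, 143), (90, 31, 182)]
168 [(97, -33, 180), (89, -12, 173), (92, 2, 175), (89, 17, 173), (95, 31, 177)]
170 [(94, -34, 168), (-37, -9, 59), (22, 4, 109), (21, 20, 107), (91, 31, 164)]
172 [(67, -34, 137), (10, -10, 89), (14, 5, 91), (13, 20, 90), (72, 32, 139)]
174 [(71, -34, 131), (6, -10, 75), (4, 5, 73), (3, 21, 72), (70, 33, 128)]
176 [(-4, -34, 56), (7, -10, 66), (5, 5, 63), (0, 21, 57), (67, 33, 115)]
178 [(13, -34, 61), (13, -10, 60), (17, 5, 63), (14, 21, 60), (69, 33, 107)]
180 [(21, -34, 57), (27, -11, 61), (25, 4, 60), (27, 20, 61), (72, 33, 100)]
182 [(26, -34, 51), (31, -11, 55), (59, 3, 79), (53, 19, 73), (52, 34, 72)]
184 [(49, -35, 61), (52, -11, 63), (98, 2, 103), (66, 18, 74), (67, 34, 74)]
186 [(62, -35, 62), (63, -12, 62), (106, 1, 101), (62, 19, 61), (68, 34, 65)]
188 [(70, -35, 59), (80, -12, 67), (123, 1, 106), (82, 18, 68), (80, 33, 65)]
190 [(82, -35, 59), (84, -12, 61), (131, 1, 103), (91, 17, 66), (83, 33, 58)]
192 [(93, -35, 59), (95, -13, 60), (143, 0, 104), (99, 17, 63), (101, 32, 64)]
194 [(102, -36, 57), (105, -13, 59), (154, 0, 105), (150, 14, 100), (109, 32, 61)]
196 [(119, -36, 63), (118, -13, 61), (160, 0, 100), (151, 14, 91), (124, 31, 65)]
```

View pics/s6.png

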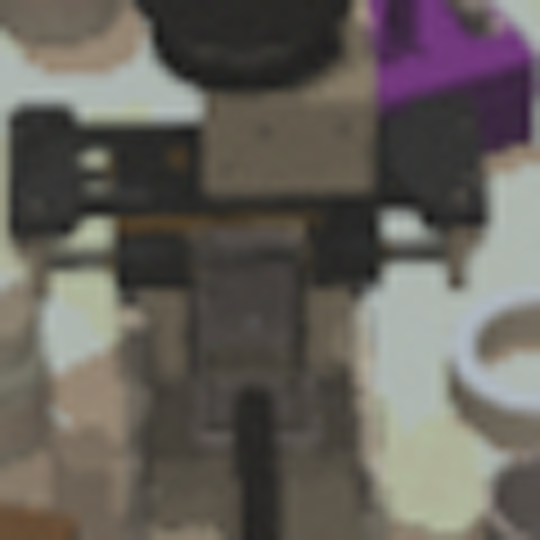

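The bar is down beyond the lip: at px (250,437) in the crop it reads dock x about 80, z about 63-67 mm, so battery x about -24. Next I retract, close the fingers and drive the lever.

Run:
```python
from h import *
robot.servo_line(W(62,.5,190),speed=.2); robot.move_gripper(0)
robot.servo_line(W(72,.5,190),speed=.2)
snap("s7","side",(235,140,295,200),9);snap("t7","top",(205,150,305,205),7.5)
print(robot.read_t())
d=np.load("pics/s7.npz")["d"];P=cloud("side",d)
for v in range(164,194,2):
    print(v,[tuple(map(int,todock(P[v,u]))) for u in (254,258,262,266,270)])
```

```text
21.95
164 [(-74, -24, 61), (-78, -8, 57), (-80, 8, 55), (-70, 24, 63), (-73, 41, 60)]
166 [(-60, -25, 62), (-62, -8, 60), (41, 4, 144), (43, 19, 144), (-59, 40, 61)]
168 [(-48, -25, 61), (-45, -9, 63), (23, 4, 119), (30, 19, 124), (-43, 39, 63)]
170 [(-34, -25, 62), (-38, -9, 59), (16, 5, 103), (19, 20, 105), (-37, 39, 58)]
172 [(-21, -25, 63), (13, -10, 91), (12, 5, 90), (17, 20, 93), (-22, 38, 59)]
174 [(-12, -26, 59), (5, -10, 74), (6, 5, 75), (2, 21, 70), (-8, 38, 61)]
176 [(3, -26, 62), (4, -10, 63), (7, 5, 65), (4, 21, 62), (5, 37, 62)]
178 [(12, -26, 59), (13, -10, 60), (13, 5, 60), (10, 21, 57), (16, 36, 61)]
180 [(24, -26, 59), (23, -11, 59), (27, 4, 62), (27, 20, 61), (40, 35, 71)]
182 [(33, -27, 57), (29, -11, 53), (59, 3, 79), (55, 19, 75), (56, 34, 75)]
184 [(49, -27, 61), (52, -11, 63), (104, 1, 109), (63, 18, 72), (62, 34, 70)]
186 [(64, -27, 63), (61, -12, 61), (113, 1, 107), (67, 18, 65), (79, 33, 75)]
188 [(70, -27, 59), (77, -12, 64), (123, 1, 106), (80, 18, 66), (80, 33, 66)]
190 [(82, -28, 59), (83, -12, 59), (133, 0, 105), (85, 18, 60), (89, 33, 64)]
192 [(95, -28, 61), (95, -13, 61), (143, 0, 104), (100, 17, 63), (97, 32, 60)]
```

View pics/s7.png

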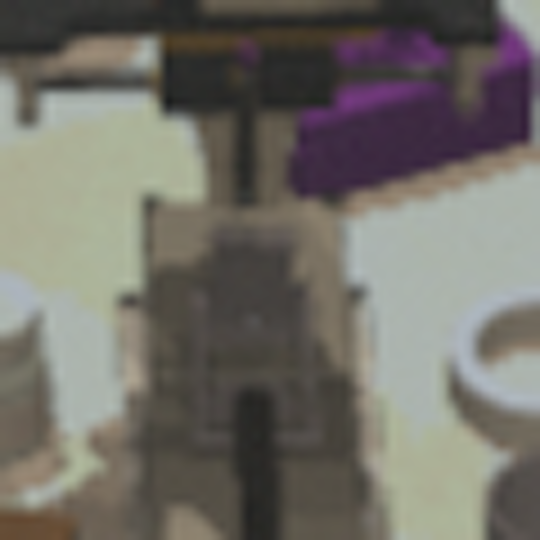

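```bash
cat >> h.py <<'E'
def Cpt(ph,dz=0):
    if ph>0.8:
        x=-80*np.cos(ph)+8.5*np.sin(ph)-1; z=70+68*np.sin(ph)
    else:
        x=-68*np.cos(ph)+2.5*np.sin(ph); z=70+68*np.sin(ph)+2.5*np.cos(ph)-1
    return x+9.5,z+dz
E
python3 - <<'E'
from h import *
print(robot.read_grip_width())
robot.servo_line(W(64,.8,128),speed=.2)
f0=np.array(robot.read_force())
for ph in [2.0,1.8,1.6,1.45,1.3,1.15]:
    x,z=Cpt(ph); robot.servo_line(W(x,.8,z),speed=.1)
    f=np.array(robot.read_force())-f0; print(ph,todock(robot.read_position()),np.round([f@XD,f@YD,f[2]],1))
    if abs(f).max()>15: break
snap("s8","side",(235,140,295,200),9)
print(robot.read_t())
d=np.load("pics/s8.npz")["d"];P=cloud("side",d)
for v in range(164,192,2):
    print(v,[tuple(map(int,todock(P[v,u]))) for u in (254,258,262,266,270)])
E
```

```text
0.004284786919307226
2.0 [ 48.7   1.6 133.3] [ 0.1 -0.6 -1.1]
1.8 [ 34.5   1.  136.6] [ 0.2 -0.5 -1.3]
1.6 [ 19.1   0.8 137.9] [ 1.   0.5 -1.1]
1.45 [  7.2   0.8 137.3] [ 0.1 -0.2 -1.5]
1.3 [ -4.9   0.8 135.4] [ 0.9  0.3 -0.5]
1.15 [-16.6   0.7 131.9] [ 0.7 -0.2 -1.1]
24.1917
164 [(-79, -24, 57), (-17, -9, 106), (-18, 6, 105), (-17, 22, 105), (-76, 41, 58)]
166 [(-62, -25, 60), (-14, -9, 99), (-11, 6, 101), (-11, 21, 100), (-57, 40, 63)]
168 [(-51, -25, 58), (-6, -9, 95), (-9, 6, 92), (-8, 21, 92), (-46, 40, 60)]
170 [(-35, -25, 61), (-7, -10, 84), (-5, 5, 85), (-1, 21, 88), (-31, 39, 62)]
172 [(-21, -25, 63), (-22, -9, 61), (2, 5, 81), (0, 21, 79), (-22, 38, 59)]
174 [(-9, -26, 62), (2, -10, 72), (2, 5, 71), (8, 21, 75), (-6, 37, 63)]
176 [(4, -26, 63), (13, -10, 70), (2, 5, 60), (5, 21, 62), (2, 37, 60)]
178 [(10, -26, 58), (18, -10, 65), (15, 5, 61), (15, 21, 61), (17, 36, 62)]
180 [(27, -26, 62), (28, -11, 62), (27, 4, 61), (28, 20, 61), (27, 36, 60)]
182 [(27, -27, 52), (29, -11, 53), (56, 3, 76), (60, 18, 79), (47, 35, 67)]
184 [(52, -27, 63), (51, -11, 62), (104, 1, 109), (57, 19, 67), (58, 34, 66)]
186 [(63, -27, 63), (64, -12, 63), (111, 1, 105), (65, 18, 63), (61, 34, 59)]
188 [(68, -27, 57), (76, -12, 64), (125, 1, 108), (73, 18, 60), (72, 34, 59)]
190 [(87, -28, 63), (85, -12, 62), (134, 0, 106), (86, 17, 62), (84, 33, 59)]
```

View pics/s8.png

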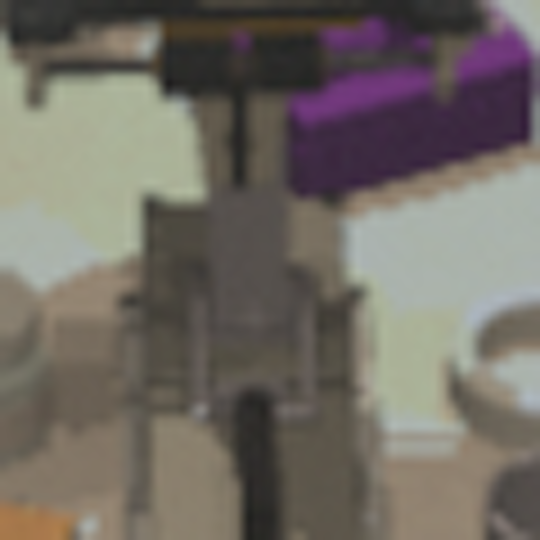

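Run:
```python
from h import *
c=lambda p:[round((a-b+.5)*9) for a,b in zip(proj("side",p),(235,140))]
for n,p in [("bar under lip L",(60.5,-24,63)),("R",(60.5,24,63)),("bar resting @66",(66,-24,63)),("bar on top of lip",(60,-24,78)),("lip far L",(63,-16,75)),("lip far R",(63,16,75)),("prev bar",(79,-24,63))]: print(n,c(W(*p)))
im=np.load("pics/s8.npz")["im"]; cv2.imwrite("pics/s8c.png",cv2.resize(im[172:192,250:276,::-1],None,fx=25,fy=25,interpolation=cv2.INTER_CUBIC))
```

```text
bar under lip L [184, 414]
R [295, 411]
bar resting @66 [184, 423]
bar on top of lip [183, 387]
lip far L [202, 397]
lip far R [277, 395]
prev bar [185, 443]
```

View pics/s8c.png

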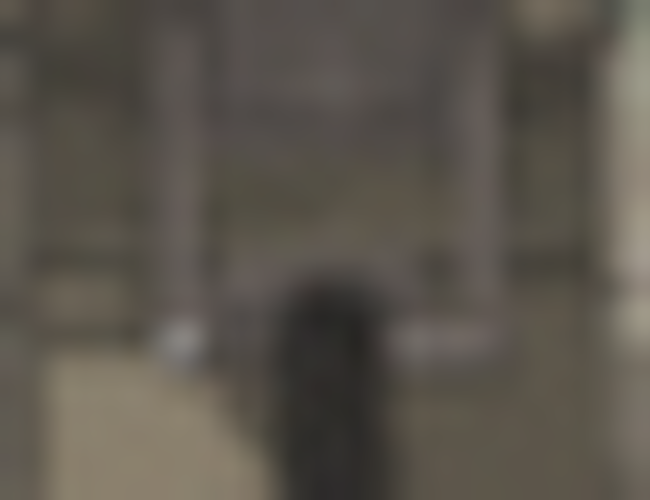

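The bar ends show at rows about 408 in the 9x crop. The prediction is 407-413 for under the lip and 387 for on top of it, so it is hooked. I'll close the lever.

Run:
```python
from h import *
f0=np.array(robot.read_force())
for ph,dz in [(1.0,0),(.85,0),(.7,0),(.55,-1),(.4,-2),(.3,-3),(.2,-4),(.1,-5),(0,-5),(0,-8),(0,-11)]:
    x,z=Cpt(ph,dz); robot.servo_line(W(x,.8,z),speed=.1)
    f=np.array(robot.read_force())-f0; print(ph,todock(robot.read_position()),np.round([f@XD,f@YD,f[2]],1))
    if abs(f).max()>33: print("stop");break
snap("s9","side",(235,140,295,200),9)
print(robot.read_t())
```

```text
1.0 [-27.8   0.8 127. ] [ 1.4 -0.6  1.2]
0.85 [-37.7   0.5 120.9] [ 2.8  0.1 -1.6]
0.7 [-41.2   1.2 114.8] [ 1.2 -0.7  0.6]
0.55 [-47.4   0.6 105.3] [ 1.6 -0.8  0.2]
0.4 [-52.1   0.5  95.4] [ 1.3 -1.3  0.1]
0.3 [-54.7   0.5  88.1] [-0.  -0.3  1. ]
0.2 [-56.5   0.4  80.4] [ 1.4 -0.4  0. ]
0.1 [-57.9   0.7  73. ] [ 1.3 -0.3  1. ]
0 [-58.1   1.2  71.7] [  5.2 -17.5  44.3]
stop
26.55
```

View pics/s9.png

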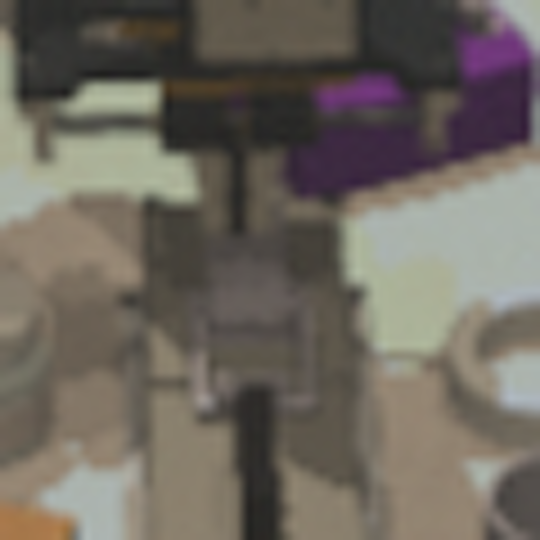

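Run:
```python
from h import *
robot.servo_line(W(-58,.8,110),speed=.15)
robot.servo_line(W(-58,.8,230),speed=.3)
robot.movej(np.array(robot.read_qpos())+[35,0,0,0,0,0])
im,d=snap("s10","side",(235,140,295,200),9);im2,d2=snap("t10","top",(205,150,305,205),7.5)
print(robot.read_t(), todock(robot.read_position()))
from meas import rects
rects(im2,d2)
P=cloud("side",d)
for v in range(160,192,2):
    print(v,[tuple(map(int,todock(P[v,u]))) for u in (254,258,262,266,270)])
```

```text
28.9917 [-356.3 -198.8  229.6]
[ 211  158   70   36 1471] ((577.5301513671875, -28.494583129882812), (261.4043884277344, 92.86962890625), 79.4375)
[[ 507.9234   -148.47023 ]
 [ 599.2194   -165.49397 ]
 [ 647.1369     91.481064]
 [ 555.8409    108.50481 ]]
160 [(-182, -23, -2), (-78, -8, 78), (-74, 8, 81), (-77, 24, 79), (-157, 46, 15)]
162 [(-86, -24, 63), (-73, -8, 72), (-72, 8, 72), (-73, 24, 71), (-90, 42, 57)]
164 [(-73, -24, 62), (-57, -8, 74), (-61, 7, 71), (-59, 24, 72), (-78, 41, 56)]
166 [(-64, -25, 58), (-49, -8, 70), (-47, 7, 72), (-45, 23, 73), (-52, 40, 66)]
168 [(-48, -25, 61), (-32, -9, 73), (1209, -37, 1088), (-30, 22, 74), (-46, 40, 61)]
170 [(-30, -25, 66), (-22, -9, 71), (-19, 6, 74), (-25, 22, 68), (-37, 39, 58)]
172 [(-22, -25, 62), (-9, -10, 72), (-6, 5, 74), (-7, 21, 73), (-18, 38, 63)]
174 [(-9, -26, 62), (7, -10, 76), (5, 5, 73), (5, 21, 73), (-6, 37, 62)]
176 [(1, -26, 61), (6, -10, 65), (4, 5, 63), (5, 21, 63), (3, 37, 60)]
178 [(12, -26, 60), (13, -10, 60), (22, 4, 67), (14, 21, 60), (17, 36, 62)]
180 [(25, -26, 61), (27, -11, 62), (27, 4, 62), (27, 20, 61), (30, 36, 62)]
182 [(32, -27, 56), (30, -11, 54), (90, 2, 106), (59, 19, 78), (46, 35, 66)]
184 [(55, -27, 66), (58, -11, 69), (94, 2, 100), (59, 19, 68), (60, 34, 68)]
186 [(57, -27, 57), (59, -12, 59), (114, 1, 107), (65, 18, 63), (64, 34, 62)]
188 [(72, -27, 60), (72, -12, 60), (119, 1, 102), (75, 18, 62), (77, 33, 63)]
190 [(83, -28, 60), (89, -12, 65), (135, 0, 107), (86, 17, 61), (85, 33, 60)]
```

View pics/s10.png

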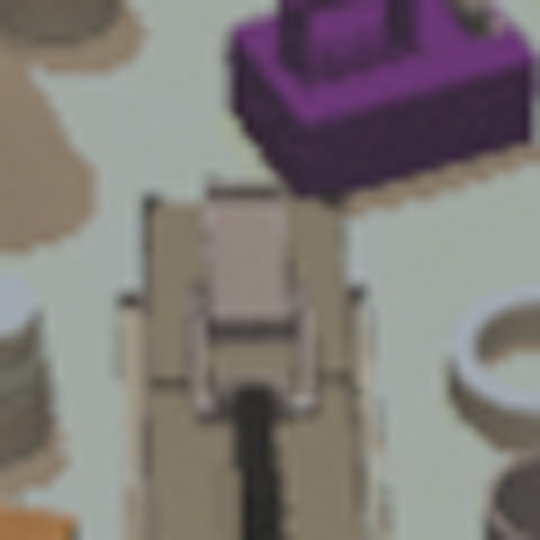

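View pics/t10.png

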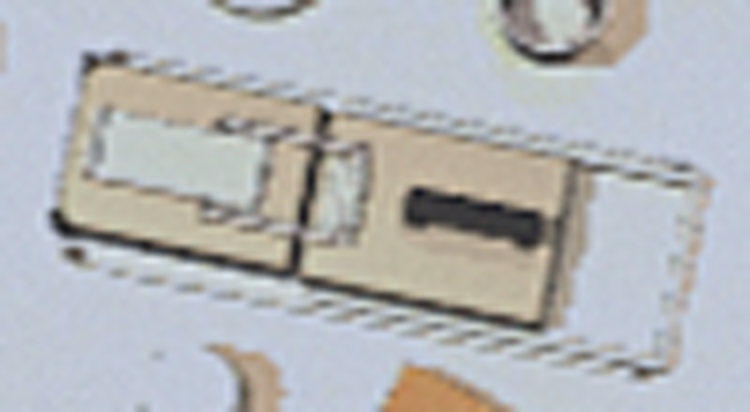

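The lever lies level (z 72-73 mm from x -75 to 0), and the bar is behind the keeper at top crop px (355,190). The handle's left end moved from px 413 to 405, about 3 mm towards the dock, so the seal is pressed. One quick check that the bystanders haven't moved, then I hand in.

Run:
```python
from h import *
a=np.load("pics/t0.npz")["im"].astype(int);b=np.load("pics/t10.npz")["im"].astype(int)
cv2.imwrite("pics/t10f.png",cv2.resize(b.astype(np.uint8)[:,:,::-1],None,fx=1.5,fy=1.5))
for n,x,y in [("jar",347,303),("beaker",418,224),("tape",360,211),("carton",406,319),("spray",226,266),("dish",516,284),("torch",226,334)]:
    u,v=int(x/1.5),int(y/1.5); best=[]
    T=a[v-18:v+18,u-22:u+22].astype(np.uint8);S=b[v-26:v+26,u-30:u+30].astype(np.uint8)
    r=cv2.minMaxLoc(cv2.matchTemplate(S,T,cv2.TM_CCOEFF_NORMED)); print(n,np.round(r[1],2),np.array(r[3])-8)
print(robot.read_force(),robot.read_t())
robot.job_done()
```

```text
jar 0.88 [0 0]
beaker 1.0 [0 0]
tape 0.99 [0 0]
carton 0.95 [0 0]
spray 0.88 [0 0]
dish 0.99 [0 0]
torch 0.66 [0 0]
[0.06269595 0.71492491 0.39649139] 28.9917
the job is handed in; nothing more can be done
```

I handed the job in at about 29 s, with the battery at the seal, the loop hooked behind the keeper and the lever fully down. The hand-in gave no verdict, so this rests on my own camera and force checks.

**What I did:**
- **Battery:** I pinched the handle and slid the battery about 37 mm until the seal pushed back, then let go.
- **Loop:** I swung it over with the part-open fingers on its two arms, so the bar came down beyond the lip.
- **Lever:** I closed the fingers, pushed the lever back so the bar was drawn under the lip, then pressed it down.

**Last checks:**
- **Lever:** it lies level, with its upper face 72–73 mm above the counter along its whole length.
- **Bar:** it is where I predicted for under the lip, checked while the lever was partway down. It still shows there in the final pictures.
- **Battery:** it sits about 3 mm closer to the dock than when it only touched the seal. The position is good to about 2 mm, and I could not read the seal's travel directly.
- **Bystanders:** template matching showed no shift for any of the seven. The torch match was weak (0.66), probably because of shadow or the arm.
- **Robot:** it is well clear, with under 1 N on the tool.

**Unexpected:**
- Swinging the loop carried the lever forward to its stop at about 2 rad, and the fingers met about 7 N sideways there, probably rubbing the lever's edge. This did no visible harm.
- The last press on the lever reached about 44 N vertically through the fingertips, more than I intended. The 40 N limit is stated for the arm and gripper body, and the wrist stayed well under 120 N.
- I saw no clear force peak near 0.25 rad. I only read the force between steps, so I did not see the snap over centre itself.

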